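# Light-gap check: square to the block, shutter held half open

## Robot

A 6-joint arm with a two-finger parallel gripper is mounted at the origin on a cart in front of the work surface, level with it; the furniture and walls round the work are solid. World frame = base frame: x ahead of the robot, y to its left, z up, the work surface at z = 0. Lengths are in mm, angles in rad, forces in N, time in s.
With the tool pointing down it reaches from about 275 to 775 mm from the base axis. Payload 14.6 kg.
Tool frame: the origin (TCP) lies at the very end of the fingers, on their centre line; the grasp point (between the pads) lies ctrl.grip_depth behind it (ctrl.grip_depth is the distance from the TCP to the grasp point, in mm); z points along the fingers, y is the direction in which the jaws open and shut (so a half turn about z gives the same grasp; the last joint's range is limited). The gripper opens to 85 mm and grips with 20 to 120 N. Pads are 22 mm wide; open, the fingers measure 114 mm over their backs; the gripper's body (76 mm by 85 mm) begins 54 mm behind the grasp point. The pads swing forward as they close: fully open they stand 13 mm farther back than shut.
Start: joints at [-0.155, 0.263, -0.048, 1.259, 0, 1.415], TCP at [525.003, -0.006, 231.278] pointing down, gripper open.
Joint ranges: [-2.65, 2.65], [-0.89, 1.7], [-1.18, 1.37], [-2.13, 2.11], [-1.35, 1.29], [-3.14, 3.14]. Speed limits (rad/s): [1.89, 1.89, 2.57, 2.79, 3.14, 3.14].

## Interface

Orientations are given as a rotation vector (axis times angle).
In Python, from cell import ctrl gives the robot as it stands.
- The arm moves only by the shell command python3 -m inch 'ROWS' [FORCE]. ROWS is a JSON object of lists of equal length, an entry for each row: "dp": the shift along the tool's x, y, z in mm, a list of three; "roll": the turn about the tool's z in degrees; "hand": the finger opening in mm, from 0 to 85.4. In form: {"dp": [[dx, dy, dz], ...], "roll": [roll, ...], "hand": [hand, ...]}. A call has 1 to 20 rows; each row is the pose to reach, as a shift and turn from the pose commanded when the call began, along the tool's axes at that moment; what a row does not reach only later rows make up. A row lasts 1/8 s, in which the tool goes at most 62.5 mm and 10.7 degrees, less where a joint would pass 70% of its speed; a pose out of reach is approached as far as the arm can. A call with a gripper value outside its range is refused whole. The fingers move at their own pace and stop on an object; FORCE is the grip in N (left out, the last holds). Time passes only in rows, so rows that repeat a pose let the fingers close. It gives the time, the measured TCP pose, the force and the opening at its end, in the units of the state.
- ctrl.read_state(): the state, without advancing time (a new reading comes with each control period).
- ctrl.get_image(name): name is "scene" or "side" or "wrist"; returns a dict with "img" (420x560x3 uint8, red, green, blue), "fovy" (degrees; the focal length in pixels is half the picture's height over the tangent of half this angle, whatever the lens; pixels are square), "cx", "cy" (the principal point, pixels), "cam_to_world" (4x4, takes a point from camera to world coordinates); the wrist camera has in their place "hand_eye" (4x4, takes a point from camera to tool coordinates, whose origin is the TCP and whose axes are the flange's). Camera axes: x right, y down, z forward; pixel columns grow to the right and rows downward; lengths in mm; the calibration is good to about 2 mm. A picture is of the moment at which its call begins: read the wrist's pose just before it. There is no depth.
- ctrl.hand_in(): hands the job in, once; it reports no verdict.
The state is a dict: "time_s": time; "qpos": joint angles; "joint_velocities": joint speeds; "joint_efforts": joint torques, N m; "tool_pos": TCP position; "eef_rot": TCP orientation; "contact_force": force on the tool from outside, world axes, zero at the start; "moment": the same for the moment, N m; "gripper_width": finger opening in mm.
Only numpy, scipy, OpenCV 4.12 (cv2) and the standard library are available. Lean on these libraries where they do the work, as an engineer would, in place of code of your own. Each camera call takes 0.05 s, during which the arm holds its last target.

## Task

Check the plywood block on the stand against the light: while the lamp's shutter is still shut, stand the steel try square upright on the stand's plate with its working face (the flat back, away from the foot) flush against the middle of the block's free left face, and let go of it. Then take the black knob, slide the sprung shutter half open, to the red mark, and finish while holding it there against its spring: do not let go at the end. The block stays where it is against its stop, and everything else on the table is left alone.

Things in the scene. Friction and masses are not known exactly. Their poses are not given: they have to be found in the camera images.
- gap_stand: light-gap stand, fixed: dark grey cast-iron surface plate 190 (x) x 250 (y) mm, its top 22 mm above the table, with a grey lamp house along its far (+x) edge. Origin on the table under the plate's centre; x points to the lamp, y left, z up. Lamp house: x 40 to 94 mm, y -94 to 82 mm, roof 128 mm above the table; rails on its front reach out to x = 30 mm.
- stop_rail (a point): middle of the upper left edge of the bright steel stop rail screwed to the plate (70 long in x, 12 wide, 14 mm high); at x -50, y -15.5, z 36 mm in the stand's frame.
- lamp_window (a point): centre of the lit window in the lamp's front, 64 (y) x 58 (z) mm; at x 40, y 42, z 77 mm in the stand's frame. The dark shutter plate covers it when shut.
- half_mark (a point): red mark on the lamp roof's dark scale strip, longer than the white ones: the knob's pointer is level with it (same y in the stand's frame, -18 mm) at half travel.
- shutter (a joint): slide of the lamp's shutter, in m: 0 shut, 0.064 fully open, so half open is 0.032. It opens towards the stand's -y (right, seen from the front). A return spring pulls it shut: about 4.8 N when shut, 8.6 N at half, 12.5 N fully open; let go, it shuts.
- shutter_knob (a point): black upright paddle knob on the shutter, above the lamp roof; slides with it. 14 mm wide (y), 20 deep (x); this point is under it, 129 mm above the table (1 mm over the roof); the paddle spans 2 to 36 mm above this point. Axes as the stand's. A white pointer at its foot shows its place on the scale. Shut, it stands at x 34.5, y 14 mm in the stand's frame.
- block: plywood block to be checked, 50 (x) x 70 (y) x 50 (z) mm, loose, 0.16 kg, standing on the plate with its right (-y) face within about 1 mm of the stop rail and its axes as the stand's. Origin under its centre; its free left face is at y = +35 mm.
- square: steel try square, 0.3 kg, standing upright on its foot. Origin under the upright blade's centre. The blade is 8 mm thick (x), 24 mm wide (y -12 to +12) and reaches 112 mm above the underside. The foot is 30 mm wide (x), 18 mm high and runs from y = -12 to y = +63 mm. The working face, y = -12 mm, is common to blade and foot and looks to -y.
- square_grip (a point): point in the middle of the blade, 92 mm above the underside: good to grip across the 8 mm; fingertips stay above the 50 mm block here.
- square_face (a point): point on the square's working face (x = 0, y = -12 mm), 30 mm above its underside.
- paint_pot: round paint pot, coral red with a white lid, 55 mm across, 49 tall; origin under its centre. Bystander.
- eraser: blue and white eraser 23x45x13 mm. Bystander.
- tape_roll: roll of masking tape lying flat, 96 mm across, 25 tall. Bystander.
- wood_block: low pine block 45x110x28 mm, lying flat on the table; NOT the block to be checked. Bystander.
- pencil: green pencil 123 mm long, lying along its y. Bystander.

How it is judged:
By the outcome, as a careful person would: the job done as asked, in the order asked, and still so for the second after the job is handed in, while the arm keeps its last pose, push and grip.
It also fails if it takes over 56 s, if anything falls off the work surface, if the arm or the gripper's body presses on something with over 40 N, if the wrist force passes 120 N, or if a joint passes its speed limit or range.

## Working session

There is one attempt and no reset: what is moved stays moved. The work goes in short steps, Python scripts to look and compute and a shell command to move; the robot and the scene stay as the last step left them, time stands still between calls to the robot, and variables do not carry over. Pictures are saved under pics/ and viewed, and the job is handed in when it is done.

```bash
ls; mkdir -p pics
python3 - <<'E'
from cell import ctrl
import cv2,numpy as np
s=ctrl.read_state();print(s, ctrl.grip_depth)
for n in ["scene","side","wrist"]:
    d=ctrl.get_image(n); cv2.imwrite(f"pics/{n}0.png",cv2.cvtColor(d["img"],cv2.COLOR_RGB2BGR))
    np.save(f"pics/{n}0.npy",d,allow_pickle=True)
    print(n,d["fovy"],d["cx"],d["cy"],np.round(d.get("cam_to_world",d.get("hand_eye")),3).tolist())
E
```

```text
pics
{'time_s': 0.0, 'qpos': array([-1.55290581e-01,  2.63522751e-01, -4.89529176e-02,  1.25938729e+00,
        7.69851038e-06,  1.41551944e+00]), 'joint_velocities': array([ 6.40654709e-05, -1.12651550e-03, -1.55946619e-03,  1.24824138e-03,
        8.57889138e-04,  2.44176809e-03]), 'joint_efforts': array([ 6.28219332e-04, -6.37613010e+01,  3.84567368e+01,  1.37825581e-02,
        8.02127857e-07, -5.80562346e-05]), 'tool_pos': array([5.24722847e+02, 4.53348721e-02, 2.30819319e+02]), 'eef_rot': array([-2.22084398e+00, -2.22081357e+00,  9.77200129e-04]), 'contact_force': array([-0.00942232,  0.36347525, -0.09591452]), 'moment': array([-0.04348113, -0.0455145 ,  0.00151007]), 'gripper_width': 85.7634677186791} 18.700000000000003
scene 48.699898584408395 272.4280524119349 209.46776897304593 [[-0.886, -0.214, 0.411, 148.908], [-0.464, 0.4, -0.791, 817.135], [0.004, -0.891, -0.453, 584.998], [0.0, 0.0, 0.0, 1.0]]
side 49.89716945637845 272.8035705995999 211.0997196139955 [[-0.887, -0.182, 0.424, 48.658], [-0.461, 0.385, -0.8, 1001.684], [-0.018, -0.905, -0.425, 657.652], [0.0, 0.0, 0.0, 1.0]]
wrist 67.59853098435488 274.05155923560744 212.9770248048059 [[-0.001, -0.946, -0.324, 84.667], [1.0, -0.001, 0.001, -0.328], [-0.001, -0.324, 0.946, -142.835], [0.0, 0.0, 0.0, 1.0]]
```

View pics/scene0.png

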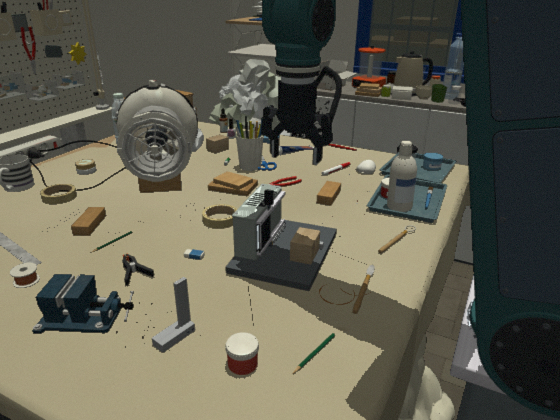

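View pics/side0.png

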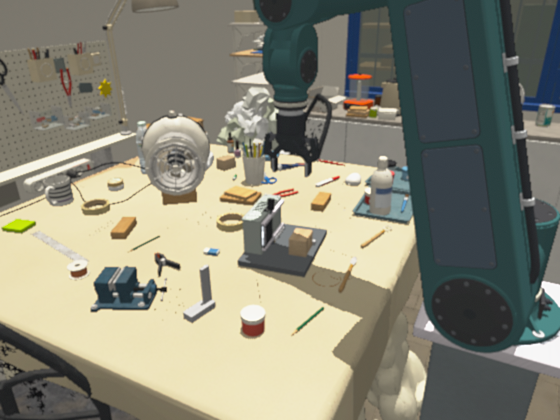

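View pics/wrist0.png

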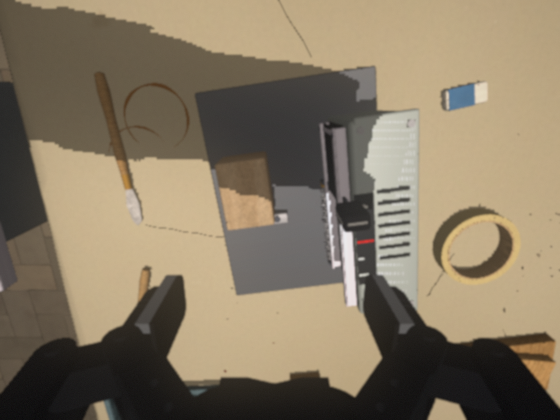

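The scene and side views show the stand at about (285,245) in the scene view, the square upright at (178,315), the pot at (242,353) and the pencil at (315,353). The wrist view shows the plate, the block at (248,190), the knob at (355,215) and the red mark at (365,242). Next I'll zoom in.

Run:
```python
import cv2
a=cv2.imread("pics/wrist0.png")[50:310,180:440]; cv2.imwrite("pics/w0z.png",cv2.resize(a,None,fx=2.3,fy=2.3,interpolation=cv2.INTER_CUBIC))
a=cv2.imread("pics/scene0.png")[170:380,130:350]; cv2.imwrite("pics/s0z.png",cv2.resize(a,None,fx=2.8,fy=2.8,interpolation=cv2.INTER_CUBIC))
```

```text
(no output)
```

View pics/w0z.png

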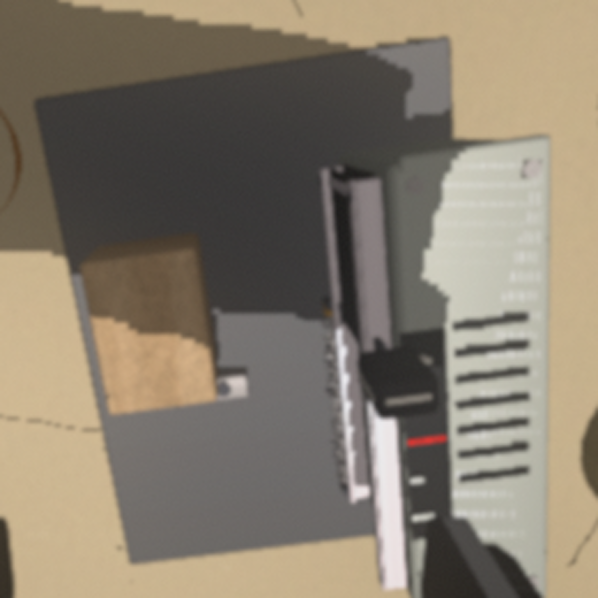

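View pics/s0z.png

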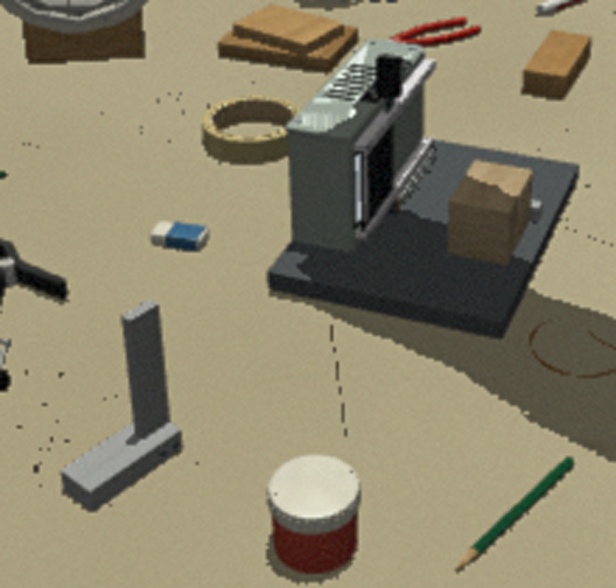

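```bash
cat > h.py <<'E'
import numpy as np,cv2
from scipy.spatial.transform import Rotation as R
from cell import ctrl
def toolT(s):
    T=np.eye(4);T[:3,:3]=R.from_rotvec(s["eef_rot"]).as_matrix();T[:3,3]=s["tool_pos"];return T
def shot(name,tag):
    s=ctrl.read_state();d=ctrl.get_image(name)
    if "hand_eye" in d: d["cam_to_world"]=toolT(s)@d["hand_eye"]
    np.save(f"pics/{tag}.npy",d,allow_pickle=True)
    cv2.imwrite(f"pics/{tag}.png",cv2.cvtColor(d["img"],cv2.COLOR_RGB2BGR));return d
def load(tag): return np.load(f"pics/{tag}.npy",allow_pickle=True).item()
def ray(d,uv,z):
    f=210/np.tan(np.radians(d["fovy"]/2));M=d["cam_to_world"]
    v=M[:3,:3]@np.array([(uv[0]-d["cx"])/f,(uv[1]-d["cy"])/f,1])
    o=M[:3,3];return o+v*(z-o[2])/v[2]
def proj(d,p):
    f=210/np.tan(np.radians(d["fovy"]/2));c=np.linalg.inv(d["cam_to_world"])@np.append(p,1)
    return np.array([d["cx"]+f*c[0]/c[2],d["cy"]+f*c[1]/c[2]])
def zoom(tag,x0,y0,x1,y1,k,out):
    a=cv2.imread(f"pics/{tag}.png")[y0:y1,x0:x1];cv2.imwrite(f"pics/{out}.png",cv2.resize(a,None,fx=k,fy=k,interpolation=cv2.INTER_CUBIC))
E
python3 - <<'E'
from h import *
d=load("wrist0"); s=ctrl.read_state(); d["cam_to_world"]=toolT(s)@d["hand_eye"]; np.save("pics/wrist0.npy",d,allow_pickle=True)
z=lambda u,v:(180+u/2.3,50+v/2.3)
print("plate")
for c in [(37,100),(450,38),(130,563)]: print(ray(d,z(*c),22).round(1))
print("block")
for c in [(80,250),(197,235),(215,400),(110,413)]: print(ray(d,z(*c),72).round(1))
print("red",ray(d,z(427,440),128).round(1))
e=load("scene0"); z=lambda u,v:(130+u/2.8,170+v/2.8)
print("plate scene")
for c in [(500,325),(270,275),(578,167)]: print(ray(e,z(*c),22).round(1))
print("sq")
for c in [(123,318),(136,324),(157,304),(145,300)]: print(ray(e,z(*c),112).round(1))
for c in [(62,473),(93,490),(182,430)]: print(ray(e,z(*c),18).round(1))
for c in [(95,510),(182,450)]: print(ray(e,z(*c),0).round(1))
E
```

```text
plate
[443.   96.7  22. ]
[628.6 122.3  22. ]
[ 475.7 -148.3   22. ]
block
[467.8  36.4  72. ]
[516.7  42.6  72. ]
[524.  -30.6  72. ]
[476.7 -36.8  72. ]
red [602.9 -25.2 128. ]
plate scene
[436.9 103.6  22. ]
[617.9 127.6  22. ]
[ 469.4 -141.7   22. ]
sq
[597. 319. 112.]
[586.2 320.2 112. ]
[587.6 297.5 112. ]
[596.8 297.6 112. ]
[617.7 366.5  18. ]
[591.1 369.2  18. ]
[575.5 299.3  18. ]
[592.8 368.    0. ]
[577.5 298.7   0. ]
```

```bash
python3 -m inch '{"dp": [[59,13,0],[117,25,0],[176,38,0],[235,50,0],[293,63,0],[352,75,0],[352,75,0],[352,75,0],[352,75,0]], "roll": [2,4,6,8,10,12,12,12,12], "hand": [60,60,60,60,60,60,60,60,60]}'; python3 -c "
from h import *
shot('wrist','w1'); print(ctrl.read_state()['qpos'])
"
```

```text
time_s: 1.27
tool_pos: [600.0, 350.9, 231.6]
eef_rot: [2.442, 1.976, 0.0]
contact_force: [-0.3, -0.2, 0.2]
gripper_width: 59.9
[ 4.12031379e-01  5.76921753e-01  4.66303642e-01  1.45987121e+00
 -7.79124083e-05  2.19344246e+00]
```

View pics/w1.png

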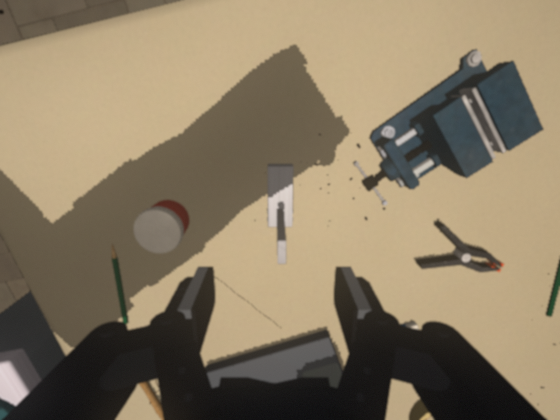

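```bash
python3 -c "
from h import *
zoom('w1',240,150,320,280,4.5,'w1z')"
```

```text
(no output)
```

View pics/w1z.png

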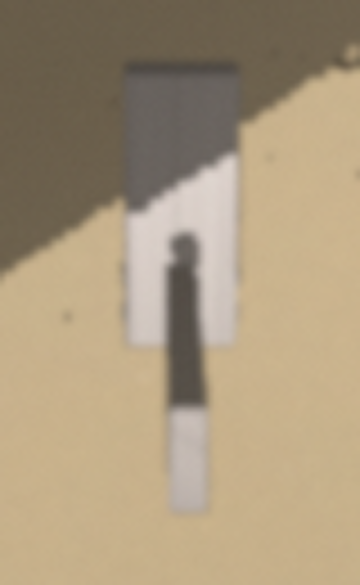

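```bash
python3 -c "
from h import *
d=load('w1'); s=ctrl.read_state(); T=toolT(s); print(s['tool_pos'].round(1), 'tool y', T[:3,1].round(3), 'tool x',T[:3,0].round(3))
def q(u,v,z):
  p=ray(d,(240+u/4.5,150+v/4.5),z); print(p.round(1),'tool',(np.linalg.inv(T)@np.append(p,1))[:3].round(1))
for c in [(170,407),(208,407),(171,512),(209,512)]: q(*c,112)
print()
for c in [(125,72),(239,72),(127,345),(236,345)]: q(*c,18)
"
```

```text
[600.1 350.8 231.8] tool y [ 0.978 -0.209  0.   ] tool x [0.209 0.978 0.   ]
[596.4 319.1 112. ] tool [-31.8   3.  119.8]
[603.9 317.5 112. ] tool [-31.8  10.7 119.8]
[591.7 295.8 112. ] tool [-55.6   3.3 119.8]
[599.4 294.1 112. ] tool [-55.6  11.2 119.8]

[596.8 371.2  18. ] tool [ 19.2  -7.5 213.8]
[625.1 365.2  18. ] tool [ 19.2  21.5 213.8]
[581.3 298.5  18. ] tool [-55.1  -7.4 213.8]
[610.2 292.3  18. ] tool [-55.2  22.1 213.8]
```

The wrist view shows the square's blade top at tool (-43.7, +7.1) and its axes parallel to the tool's within about 0.3°. I'm descending to grip height.

```bash
python3 -m inch '{"dp": [[-22,4,0],[-44,7,0],[-44,7,20],[-44,7,50],[-44,7,80],[-44,7,110],[-44,7,135],[-44,7,150],[-44,7,158],[-44,7,158],[-44,7,158]], "roll": [0,0,0,0,0,0,0,0,0,0,0], "hand": [50,50,50,50,50,50,50,50,50,50,50]}'; python3 -c "
from h import *
shot('wrist','w2')"
```

```text
time_s: 2.7
tool_pos: [598.1, 307.6, 74.2]
eef_rot: [2.441, 1.977, 0.002]
contact_force: [0.5, 0.0, 0.9]
gripper_width: 50.3
```

View pics/w2.png

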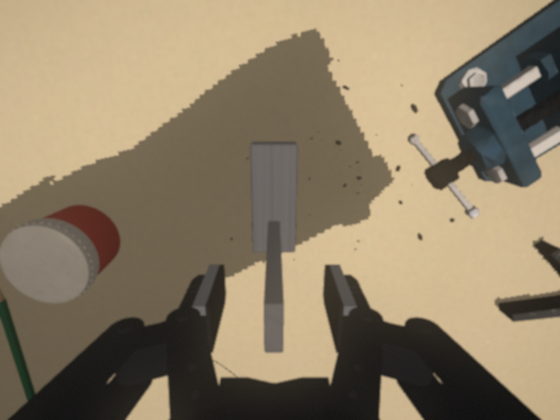

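The blade (265–283, 350) is centred between the fingers. I'll close on it.

```bash
python3 -m inch '{"dp": [[0,0,0],[0,0,0],[0,0,0],[0,0,0],[0,0,0],[0,0,0]], "roll": [0,0,0,0,0,0], "hand": [3,3,3,3,3,3]}' 60; python3 -c "
from h import *
shot('wrist','w3')"
```

```text
time_s: 3.5
tool_pos: [597.8, 307.5, 73.5]
eef_rot: [2.441, 1.977, 0.001]
contact_force: [-0.2, -1.1, 5.6]
gripper_width: 7.4
```

View pics/w3.png

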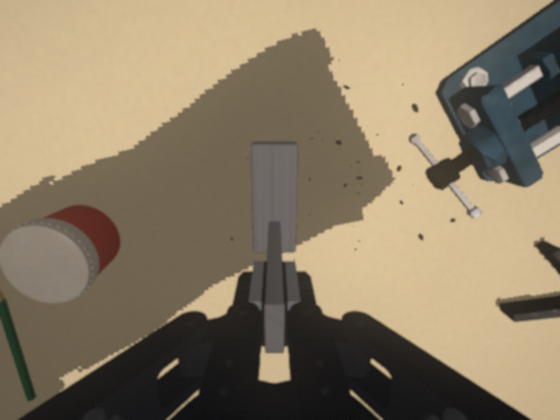

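The square is gripped (opening 7.4). I'll lift it and move to a view of the stand with nothing in front of the block.

```bash
python3 -m inch '{"dp": [[0,0,-15],[0,0,-45],[0,0,-85],[0,0,-125],[-10,-6,-155],[-40,-23,-166],[-80,-46,-166],[-120,-69,-166],[-160,-92,-166],[-200,-115,-166],[-240,-138,-166],[-265,-152,-166],[-277,-159,-166],[-277,-159,-166],[-277,-159,-166],[-277,-159,-166]], "roll": [0,0,0,0,0,-3,-6,-9,-12,-15,-18,-19.8,-19.8,-19.8,-19.8,-19.8], "hand": [3,3,3,3,3,3,3,3,3,3,3,3,3,3,3,3]}'; python3 -c "
from h import *
shot('wrist','w4');print(ctrl.read_state()['tool_pos'],toolT(ctrl.read_state())[:3,1])"
```

```text
time_s: 5.55
tool_pos: [385.1, 70.0, 239.2]
eef_rot: [-2.064, -2.368, 0.0]
contact_force: [-0.1, 0.9, -3.2]
gripper_width: 7.2
[384.9393283   70.02555963 239.14678345] [ 9.90660104e-01  1.36354030e-01 -3.69832715e-04]
```

View pics/w4.png

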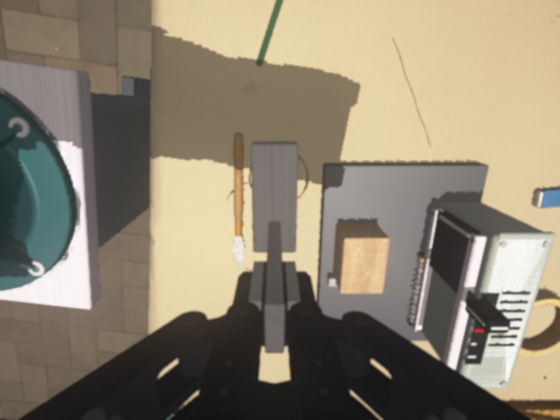

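```bash
python3 -c "
from h import *
zoom('w4',310,150,500,345,3,'w4z')"
```

```text
(no output)
```

View pics/w4z.png

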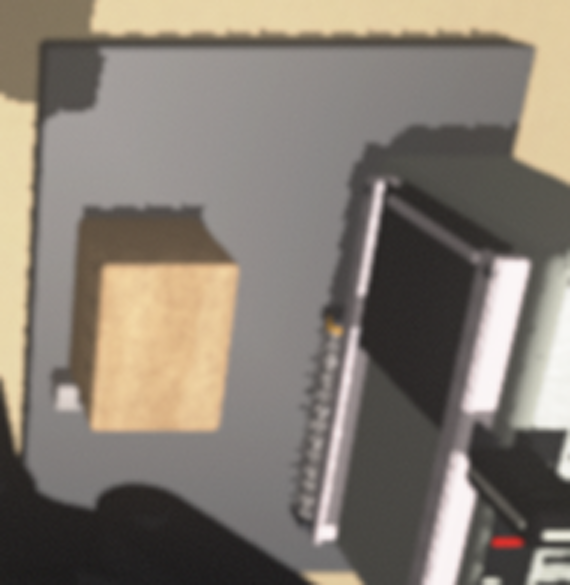

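```bash
python3 -c "
from h import *
d=load('w4'); s=ctrl.read_state(); T=toolT(s)
def q(u,v,z):
  p=ray(d,(310+u/3,150+v/3),z); print(p.round(1),'tool',(np.linalg.inv(T)@np.append(p,1))[:3].round(1))
for c in [(103,264),(238,264),(218,430),(91,430)]: q(*c,72)
print('base');q(81,220,22)
print('plate')
for c in [(46,46),(534,47),(24,460)]: q(*c,22)
print('knobtop/red');q(508,542,128)
d=load('wrist0')
for n,(u,v,z) in dict(p1=(37,100,22),p2=(450,38,22),p3=(130,563,22),b1=(80,250,72),b2=(197,235,72),b3=(215,400,72),b4=(110,413,72)).items():
  p=ray(d,(180+u/2.3,50+v/2.3),z); print(n,'tool',(np.linalg.inv(T)@np.append(p,1))[:2].round(1))
"
```

```text
[466.7  30.8  72. ] tool [-50.1  75.7 167.1]
[514.6  37.3  72. ] tool [-50.1 124.1 167.1]
[524.6 -30.9  72. ] tool [-119.   124.6  167.1]
[476.5 -37.4  72. ] tool [-118.9   76.1  167.1]
base
[468.8  28.9  22. ] tool [-52.2  77.6 217.1]
plate
[441.2  97.3  22. ] tool [ 19.3  59.5 217.1]
[627.3 122.4  22. ] tool [ 18.8 247.3 217.1]
[466.5 -87.6  22. ] tool [-167.4   59.4  217.1]
knobtop/red
[601.9 -26.1 128. ] tool [-124.9  201.9  111.1]
p1 tool [18.5 61.2]
p2 tool [ 18.6 248.6]
p3 tool [-228.7   60.2]
b1 tool [-44.6  77.5]
b2 tool [-45.2 126.8]
b3 tool [-118.7  124.1]
b4 tool [-118.4   76.4]
```

```bash
python3 -m inch '{"dp": [[-8,25,0],[-16,50,0],[-24,75,0],[-32,100.5,0],[-32,100.5,0],[-32,100.5,30],[-32,100.5,65],[-32,100.5,100],[-32,100.5,125],[-32,100.5,136],[-32,100.5,138],[-32,100.5,138],[-32,100.5,138]], "roll": [0,0,0,0,0,0,0,0,0,0,0,0,0], "hand": [3,3,3,3,3,3,3,3,3,3,3,3,3]}'; python3 -c "
from h import *
for n in ['wrist','scene','side']: shot(n,n+'5')
zoom('scene5',220,140,350,290,4,'s5z')
zoom('side5',230,150,340,290,4,'d5z')
"
```

```text
time_s: 7.22
tool_pos: [488.9, 51.5, 102.0]
eef_rot: [2.065, 2.367, 0.001]
contact_force: [-0.3, -0.9, -2.7]
gripper_width: 7.5
```

View pics/wrist5.png

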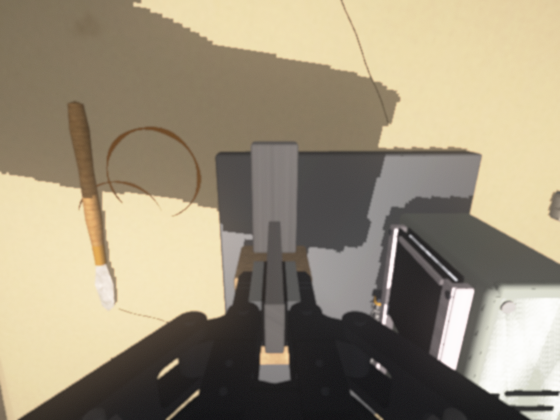

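View pics/s5z.png

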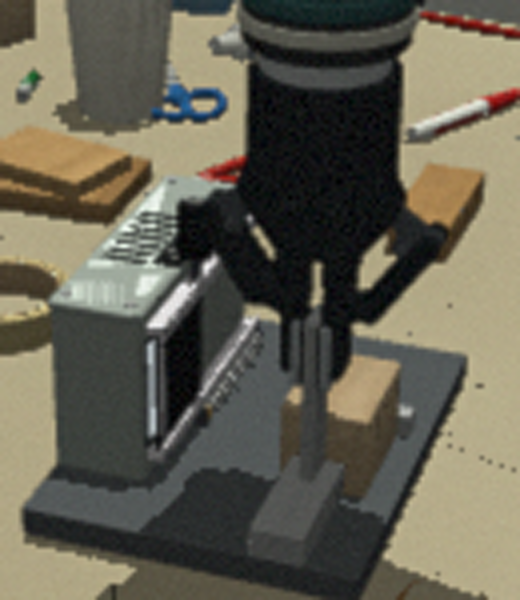

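View pics/d5z.png

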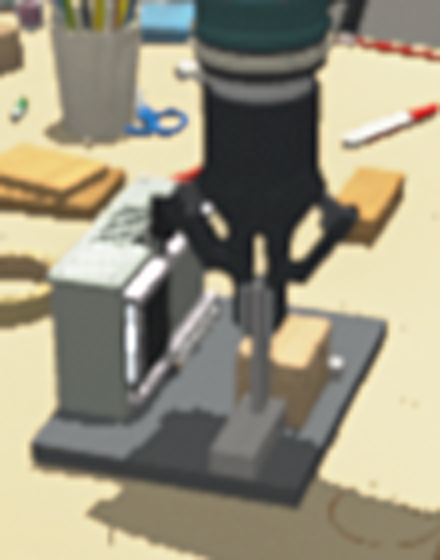

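```bash
python3 -c "
from h import *
zoom('wrist5',210,140,340,385,2.4,'w5z')
import cv2;a=cv2.imread('pics/wrist5.png')[225:330,215:335].astype(float);a=np.clip(a*1.8,0,255).astype('uint8');cv2.imwrite('pics/w5z2.png',cv2.resize(a,None,fx=5,fy=5,interpolation=cv2.INTER_CUBIC))
"
```

```text
(no output)
```

View pics/w5z2.png

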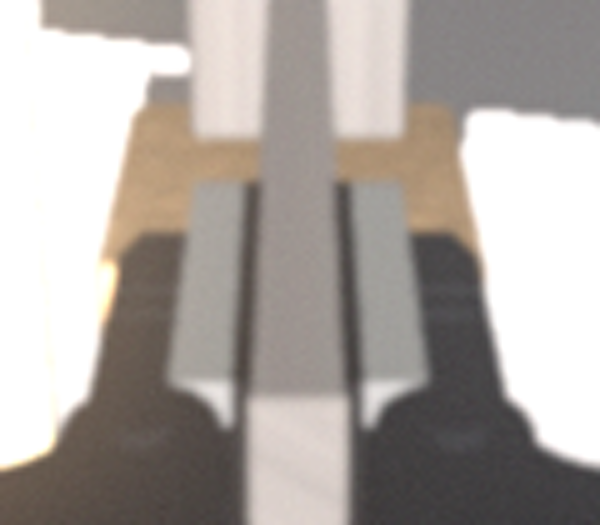

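```bash
python3 -c "
from h import *
d=load('wrist5'); s=ctrl.read_state(); T=toolT(s)
def q(u,v,z):
  p=ray(d,(215+u/5,225+v/5),z); print((np.linalg.inv(T)@np.append(p,1))[:3].round(1))
q(147,103,22);q(452,103,22);print('sq')
q(191,136,46.5);q(405,136,46.5);q(245,395,140.5);q(352,395,140.5)
"
```

```text
[-18.5 -22.8  79.7]
[-18.6  24.7  79.7]
sq
[-12.3 -14.3  55.2]
[-12.3  15.6  55.2]
[ 11.4  -3.8 -38.8]
[ 11.3   4.5 -38.8]
```

The near-contact wrist view shows the block's bottom left edge at rows 245–246 and the foot's face at row 252. That is a gap of about 6.2 mm, parallel and centred to 0.4 mm. Now I'll lower it and look at the force.

```bash
python3 -m inch '{"dp": [[0,0,3],[0,0,5],[0,0,6],[0,0,6.5],[0,0,6.5]], "roll": [0,0,0,0,0], "hand": [3,3,3,3,3]}'
```

```text
time_s: 8.0
tool_pos: [488.6, 51.5, 95.5]
eef_rot: [2.065, 2.367, 0.001]
contact_force: [-4.5, -1.1, 12.8]
gripper_width: 7.3
```

```bash
python3 -m inch '{"dp": [[0,0,-0.3],[-1.5,0,-0.3],[-3,0,-0.3],[-4,0,-0.3],[-5,0,-0.3],[-5,0,-0.3]], "roll": [0,0,0,0,0,0], "hand": [3,3,3,3,3,3]}'; python3 -m inch '{"dp": [[-0.5,0,0],[-1,0,0],[-1,0,0]], "roll": [0,0,0], "hand": [3,3,3]}'; python3 -m inch '{"dp": [[-0.3,0,0],[-0.6,0,0],[-0.6,0,0]], "roll": [0,0,0], "hand": [3,3,3]}'
```

```text
time_s: 8.75
tool_pos: [489.6, 47.0, 95.5]
eef_rot: [2.065, 2.368, 0.002]
contact_force: [-1.6, 4.0, 6.0]
gripper_width: 7.0
time_s: 9.12
tool_pos: [489.7, 46.5, 95.6]
eef_rot: [-2.064, -2.367, -0.004]
contact_force: [-2.4, 7.5, 7.9]
gripper_width: 7.3
time_s: 9.5
tool_pos: [489.7, 45.8, 95.6]
eef_rot: [-2.064, -2.367, -0.004]
contact_force: [-1.2, 7.1, 7.5]
gripper_width: 7.1
```

```bash
python3 -m inch '{"dp": [[-0.4,0,0],[-0.4,0,0]], "roll": [0,0], "hand": [3,3]}'; python3 -m inch '{"dp": [[-0.4,0,0],[-0.4,0,0]], "roll": [0,0], "hand": [3,3]}';  python3 -c "
from h import *
shot('wrist','w6')
a=cv2.imread('pics/w6.png')[225:330,215:335].astype(float);a=np.clip(a*1.8,0,255).astype('uint8');cv2.imwrite('pics/w6z2.png',cv2.resize(a,None,fx=5,fy=5,interpolation=cv2.INTER_CUBIC))
"
```

```text
time_s: 9.75
tool_pos: [489.7, 45.7, 95.6]
eef_rot: [-2.064, -2.367, -0.004]
contact_force: [-2.1, 8.0, 7.2]
gripper_width: 7.4
time_s: 10.0
tool_pos: [489.7, 45.6, 95.6]
eef_rot: [-2.063, -2.367, -0.005]
contact_force: [-1.8, 12.1, 9.6]
gripper_width: 7.0
```

View pics/w6z2.png

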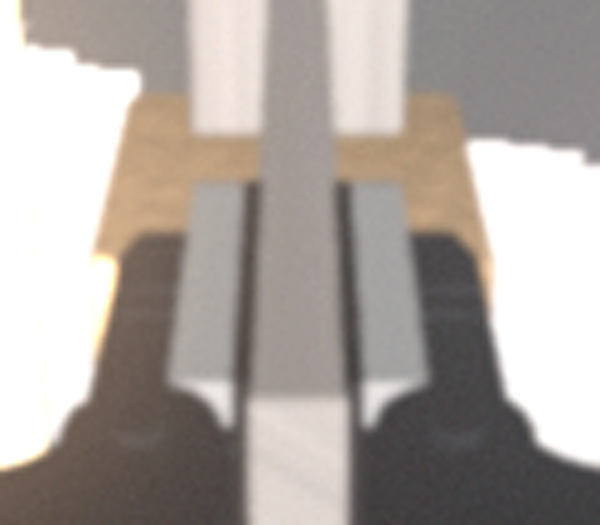

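```bash
python3 -c "
from h import *
d=load('w6'); s=ctrl.read_state(); T=toolT(s)
def q(u,v,z):
  p=ray(d,(215+u/5,225+v/5),z); print((np.linalg.inv(T)@np.append(p,1))[:3].round(1))
q(147,94,22);q(452,94,22);print('sq')
q(191,136,40);q(405,136,40);q(245,395,134);q(352,395,134)
"
```

```text
[-14.  -22.4  73.5]
[-14.1  23.7  73.6]
sq
[-12.2 -14.6  55.5]
[-12.3  15.3  55.6]
[ 11.3  -4.1 -38.4]
[ 11.3   4.3 -38.4]
```

Sideways force is rising with no motion (12 N), so the square is bearing on the block and the block on its stop. I'll relax most of the push, then open.

```bash
python3 -m inch '{"dp": [[0.3,0,0],[0.3,0,0]], "roll": [0,0], "hand": [3,3]}'; python3 -m inch '{"dp": [[0,0,0],[0,0,0],[0,0,0],[0,0,0],[0,0,0]], "roll": [0,0,0,0,0], "hand": [9,12,18,24,30]}' 20;  python3 -c "
from h import *
for n in ['wrist','scene','side']: shot(n,n+'7')
a=cv2.imread('pics/wrist7.png')[225:345,215:335].astype(float);a=np.clip(a*1.8,0,255).astype('uint8');cv2.imwrite('pics/w7z2.png',cv2.resize(a,None,fx=5,fy=5,interpolation=cv2.INTER_CUBIC))
"
```

```text
time_s: 10.3
tool_pos: [489.8, 45.7, 95.6]
eef_rot: [-2.064, -2.367, -0.004]
contact_force: [-1.6, 9.2, 8.3]
gripper_width: 6.8
time_s: 10.92
tool_pos: [489.5, 44.5, 95.1]
eef_rot: [-2.065, -2.367, 0.0]
contact_force: [0.1, 0.2, -1.0]
gripper_width: 30.1
```

View pics/w7z2.png

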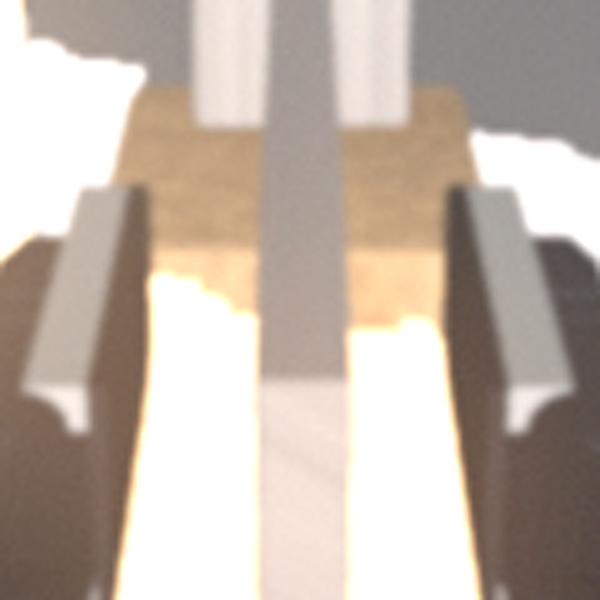

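```bash
python3 -c "
from h import *
d=load('wrist7'); s=ctrl.read_state(); T=toolT(s)
def q(u,v,z):
  p=ray(d,(215+u/5,225+v/5),z); print((np.linalg.inv(T)@np.append(p,1))[:3].round(1))
q(147,86,22);q(460,86,22);print('blocktop');q(155,248,72);q(440,248,72);print('sq')
q(195,127,40);q(408,127,40);q(262,380,134);q(348,380,134)
print(s['tool_pos'])
"
```

```text
[-12.6 -22.3  73.1]
[-12.6  24.7  73.1]
blocktop
[-11.3 -16.9  23.1]
[-11.3  17.3  23.1]
sq
[-10.7 -14.   55.1]
[-10.7  15.6  55.1]
[ 13.   -2.7 -38.9]
[ 13.    4.  -38.9]
[489.46048283  44.51071632  95.07912912]
```

View pics/wrist7.png

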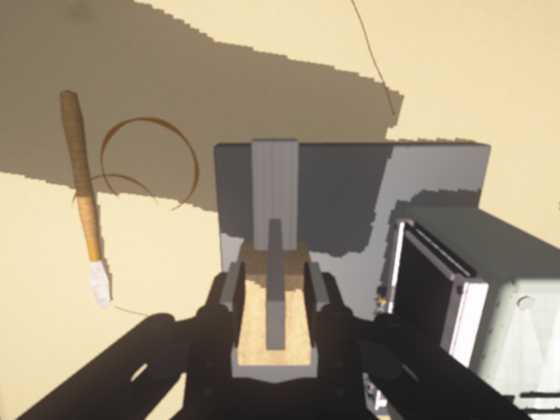

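The wrist view shows the fingers clear of the blade, and the block's top edge is in line with the working face to within about 0.5 mm. I'll retreat straight up, then roll so the camera looks from the front.

```bash
python3 -m inch '{"dp": [[0,0,-10],[0,0,-30],[0,0,-60],[0,0,-95],[-2,-5,-135],[-4,-10,-135],[-6,-15,-135],[-8,-20,-135],[-10,-25,-135],[-12,-30,-135],[-12,-35,-135],[-12,-35,-135],[-12,-35,-135],[-12,-35,-135],[-12,-35,-135],[-12,-35,-135]], "roll": [0,0,0,0,-10,-20,-30,-40,-50,-60,-70,-80,-90,-90,-90,-90], "hand": [30,30,30,30,40,40,40,40,40,40,40,40,40,40,40,40]}';  python3 -c "
from h import *
for n in ['wrist','scene','side']: shot(n,n+'8')
zoom('scene8',220,170,350,290,4,'s8z')
print(ctrl.read_state()['qpos'])
"
```

```text
time_s: 13.08
tool_pos: [456.4, 27.9, 230.2]
eef_rot: [-0.21, 3.135, 0.0]
contact_force: [0.1, 0.2, -1.1]
gripper_width: 39.8
[-1.17503664e-01  1.47551176e-01 -2.04468432e-01  1.21880501e+00
  2.95774264e-05 -2.52701026e-01]
```

View pics/wrist8.png

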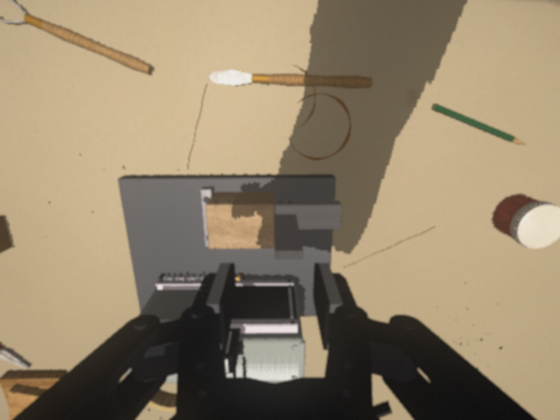

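View pics/s8z.png

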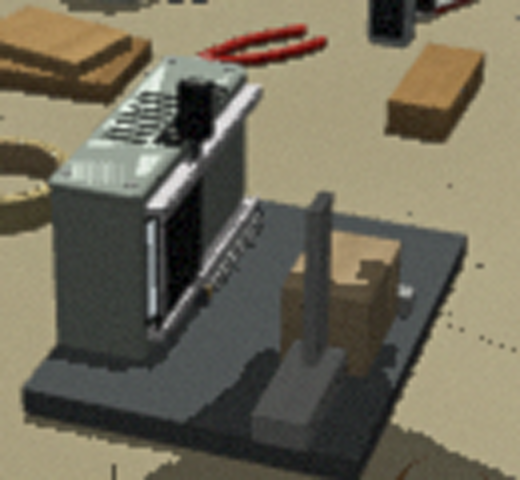

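```bash
python3 -c "
from h import *
a=cv2.imread('pics/wrist8.png')[170:265,190:350].astype(float);a=np.clip(a*1.6,0,255).astype('uint8');cv2.imwrite('pics/w8z.png',cv2.resize(a,None,fx=5,fy=5,interpolation=cv2.INTER_CUBIC))
"
```

```text
(no output)
```

View pics/w8z.png

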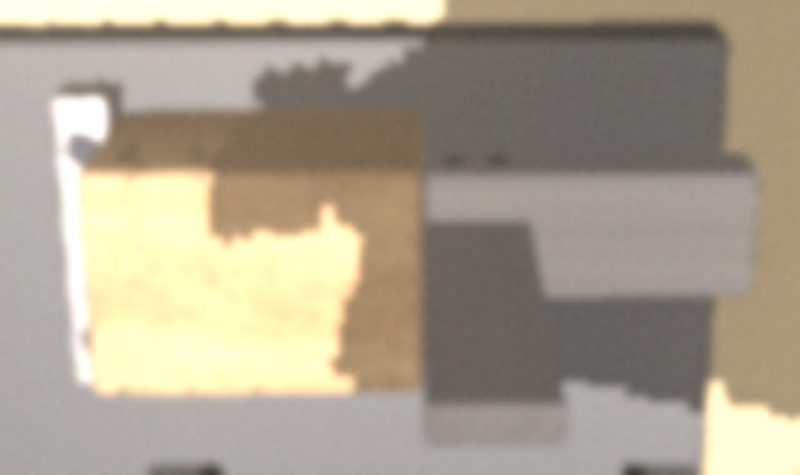

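```bash
python3 -c "
from h import *
d=load('wrist8');im=d['img']
for r in [197,206,208,210,212,225,235,240]: print(r,[tuple(int(x) for x in im[r,c]) for c in range(271,280)])
s=ctrl.read_state();T=toolT(s)
def q(u,v,z):
  p=ray(d,(190+u/5,170+v/5),z); print(p.round(1),(np.linalg.inv(T)@np.append(p,1))[:3].round(1))
print('blk');q(423,170,72);q(420,390,72);q(423,115,22);q(82,170,72)
print('sq');q(428,172,40);q(752,172,40);q(427,405,134);q(426,445,134);q(566,443,134);q(750,295,40)
"
```

```text
197 [(76, 64, 50), (76, 65, 48), (78, 66, 52), (74, 66, 56), (71, 65, 60), (68, 65, 62), (68, 65, 61), (68, 65, 62), (68, 63, 60)]
206 [(107, 88, 67), (104, 86, 65), (98, 82, 64), (89, 78, 68), (92, 85, 81), (98, 92, 88), (101, 95, 92), (101, 95, 92), (101, 95, 92)]
208 [(111, 91, 70), (109, 90, 68), (102, 85, 68), (94, 83, 72), (97, 90, 84), (102, 96, 93), (107, 101, 98), (105, 100, 96), (107, 100, 97)]
210 [(110, 91, 70), (107, 89, 68), (100, 84, 66), (94, 82, 71), (96, 89, 83), (103, 97, 93), (104, 99, 95), (106, 101, 97), (106, 101, 97)]
212 [(111, 92, 70), (108, 89, 68), (101, 85, 68), (92, 81, 71), (94, 87, 81), (101, 95, 91), (103, 98, 94), (104, 98, 94), (104, 98, 95)]
225 [(105, 85, 65), (103, 84, 65), (96, 80, 62), (85, 73, 61), (72, 65, 60), (67, 62, 59), (67, 62, 58), (67, 62, 58), (68, 62, 59)]
235 [(106, 87, 66), (106, 86, 67), (98, 81, 63), (84, 71, 60), (71, 63, 59), (67, 62, 59), (65, 61, 58), (68, 63, 60), (66, 62, 58)]
240 [(109, 90, 70), (106, 88, 68), (98, 82, 63), (84, 72, 61), (70, 63, 56), (65, 60, 57), (64, 61, 57), (65, 61, 58), (66, 62, 58)]
blk
[466.4  30.9  72. ] [-10.3   1.6 158.1]
[514.7  36.7  72. ] [-59.    0.9 158.1]
[468.7  31.3  22. ] [-12.6   1.7 208.1]
[475.5 -37.1  72. ] [-10.2 -67.  158.1]
sq
[476.6  33.4  40. ] [-20.8   2.7 190.1]
[467.1 104.9  40. ] [-20.9  74.8 190.1]
[488.1  34.3 134. ] [-32.3   2.1  96.1]
[495.6  35.2 134. ] [-39.8   1.9  96.1]
[492.1  58.7 134. ] [-39.5  25.7  96.1]
[496.1 110.4  40. ] [-50.4  76.4 190.1]
```

The front view shows the working face against the block at col ≈ 275, with a faint dark line that could be a gap of 0.3–1 mm. I'll seat it with a low nudge on the end of the foot with closed fingers, which also squares it up.

```bash
python3 -m inch '{"dp": [[-12,34,0],[-24,68,0],[-36,103,0],[-36,103,0],[-36,103,40],[-36,103,85],[-36,103,130],[-36,103,165],[-36,103,190],[-36,103,200],[-36,103,200],[-36,103,200]], "roll": [0,0,0,0,0,0,0,0,0,0,0,0], "hand": [0,0,0,0,0,0,0,0,0,0,0,0]}' 40;  python3 -c "
from h import *
for n in ['wrist','scene']: shot(n,n+'9')
zoom('scene9',200,170,350,290,4,'s9z')
"
```

```text
time_s: 14.72
tool_pos: [478.7, 134.7, 31.0]
eef_rot: [-0.213, 3.133, 0.0]
contact_force: [0.1, 0.9, -0.2]
gripper_width: 0.2
```

View pics/wrist9.png

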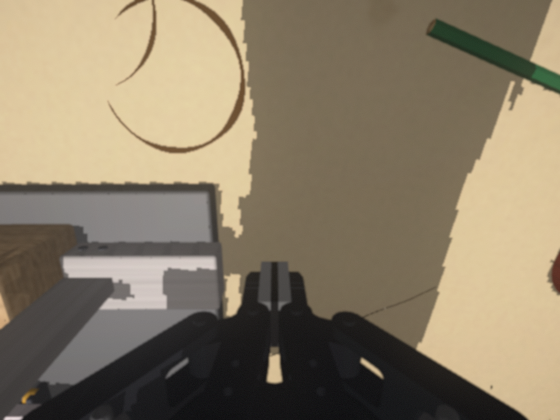

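View pics/s9z.png

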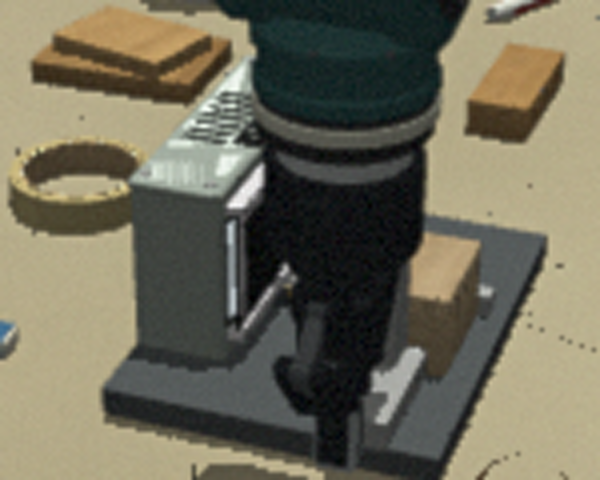

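```bash
python3 -c "
from h import *
d=load('wrist9');s=ctrl.read_state();T=toolT(s)
for u,v,z in [(219,245,40),(221,285,40),(243,300,40),(258,265,31),(64,250,40),(63,276,40)]:
  p=ray(d,(u,v),z); print((np.linalg.inv(T)@np.append(p,1))[:3].round(1))
a=cv2.imread('pics/wrist9.png')[220:360,20:300].astype(float);a=np.clip(a*1.8,0,255).astype('uint8');cv2.imwrite('pics/w9z.png',cv2.resize(a,None,fx=2.8,fy=2.8,interpolation=cv2.INTER_CUBIC))
"
```

```text
[ 22.  -24.9  -9.1]
[  0.5 -25.1  -9.1]
[ -8.1 -14.6  -9.1]
[ 6.6 -7.3 -0.1]
[ 19.5 -97.9  -9.1]
[   5.6 -101.4   -9.1]
```

View pics/w9z.png

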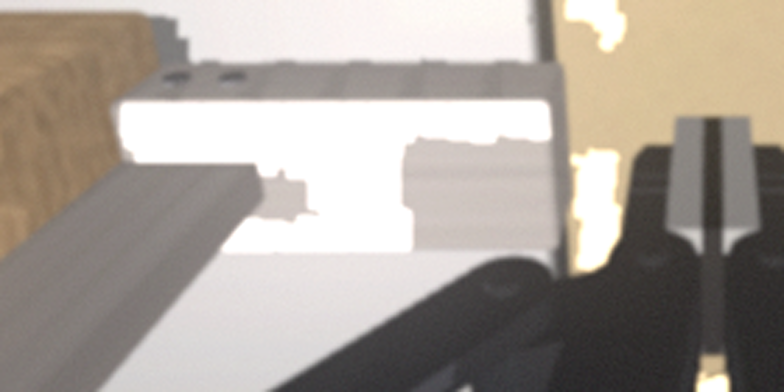

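```bash
python3 -m inch '{"dp": [[0,-3,0],[0,-6,0],[0,-8,0],[0,-9,0],[0,-9,0]], "roll": [0,0,0,0,0], "hand": [0,0,0,0,0]}'; for i in 1; do python3 -m inch '{"dp": [[0,-0.5,0],[0,-1,0],[0,-1,0]], "roll": [0,0,0], "hand": [0,0,0]}'; done;  python3 -m inch '{"dp": [[0,-0.5,0],[0,-1,0],[0,-1,0]], "roll": [0,0,0], "hand": [0,0,0]}'
```

```text
time_s: 15.45
tool_pos: [479.3, 125.8, 30.1]
eef_rot: [0.213, -3.134, -0.0]
contact_force: [-0.4, 0.2, -0.3]
gripper_width: 0.0
time_s: 15.82
tool_pos: [479.4, 124.9, 30.1]
eef_rot: [0.214, -3.134, 0.0]
contact_force: [0.3, -0.1, 0.6]
gripper_width: 0.1
time_s: 16.2
tool_pos: [479.6, 123.9, 30.1]
eef_rot: [0.214, -3.134, 0.0]
contact_force: [1.1, -0.3, 0.2]
gripper_width: -0.3
```

```bash
python3 -m inch '{"dp": [[0,-0.5,0],[0,-1,0],[0,-1,0]], "roll": [0,0,0], "hand": [0,0,0]}'; python3 -m inch '{"dp": [[0,-0.5,0],[0,-0.5,0]], "roll": [0,0], "hand": [0,0]}';  python3 -m inch '{"dp": [[0,-0.5,0],[0,-0.5,0]], "roll": [0,0], "hand": [0,0]}'
```

```text
time_s: 16.58
tool_pos: [479.8, 122.9, 30.1]
eef_rot: [-0.214, 3.134, 0.0]
contact_force: [0.1, -0.6, -0.4]
gripper_width: -0.1
time_s: 16.82
tool_pos: [479.8, 122.4, 30.1]
eef_rot: [-0.214, 3.134, -0.0]
contact_force: [0.1, 0.1, -0.1]
gripper_width: 0.0
time_s: 17.08
tool_pos: [479.9, 121.9, 30.1]
eef_rot: [-0.214, 3.134, -0.0]
contact_force: [0.2, 0.1, 0.0]
gripper_width: 0.2
```

```bash
python3 -c "
from h import *
shot('wrist','w10')
a=cv2.imread('pics/w10.png')[220:360,20:300].astype(float);a=np.clip(a*1.8,0,255).astype('uint8');cv2.imwrite('pics/w10z.png',cv2.resize(a,None,fx=2.8,fy=2.8,interpolation=cv2.INTER_CUBIC))
"
```

```text
(no output)
```

View pics/w10z.png

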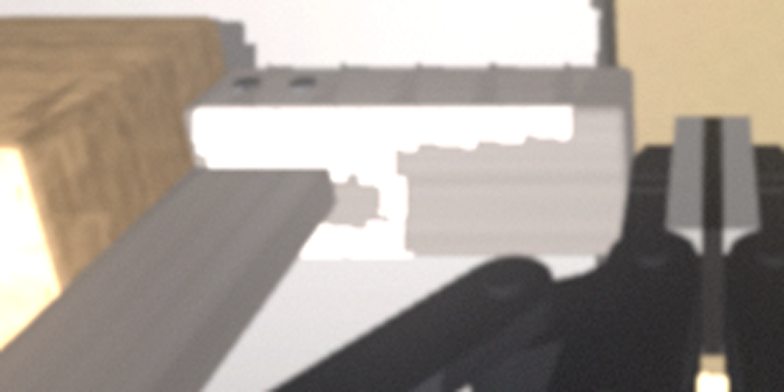

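The foot's end (zoom col 630) is about to touch the finger. I'll continue in small steps.

```bash
for k in 1; do python3 -m inch '{"dp": [[0,-0.5,0],[0,-0.5,0]], "roll": [0,0], "hand": [0,0]}';  python3 -m inch '{"dp": [[0,-0.5,0],[0,-0.5,0]], "roll": [0,0], "hand": [0,0]}';  python3 -m inch '{"dp": [[0,-0.5,0],[0,-0.5,0]], "roll": [0,0], "hand": [0,0]}'; done | grep -E "pos|force"
```

```text
tool_pos: [479.9, 121.4, 30.1]
contact_force: [0.4, -0.6, 0.7]
tool_pos: [480.0, 120.9, 30.1]
contact_force: [0.3, -0.4, -0.0]
tool_pos: [480.1, 120.4, 30.1]
contact_force: [0.2, -0.5, 0.4]
```

```bash
for k in 1; do python3 -m inch '{"dp": [[0,-0.5,0],[0,-0.5,0]], "roll": [0,0], "hand": [0,0]}';  python3 -m inch '{"dp": [[0,-0.5,0],[0,-0.5,0]], "roll": [0,0], "hand": [0,0]}';  python3 -m inch '{"dp": [[0,-0.5,0],[0,-0.5,0]], "roll": [0,0], "hand": [0,0]}'; done | grep -E "pos|force"; python3 -c "
from h import *
shot('wrist','w11')
a=cv2.imread('pics/w11.png')[220:360,20:300].astype(float);a=np.clip(a*1.8,0,255).astype('uint8');cv2.imwrite('pics/w11z.png',cv2.resize(a,None,fx=2.8,fy=2.8,interpolation=cv2.INTER_CUBIC))
"
```

```text
tool_pos: [480.1, 120.0, 30.1]
contact_force: [-0.6, 1.5, -0.4]
tool_pos: [480.2, 119.5, 30.1]
contact_force: [-0.6, 1.7, -0.6]
tool_pos: [480.2, 119.3, 30.1]
contact_force: [-1.5, 4.3, 0.1]
```

View pics/w11z.png

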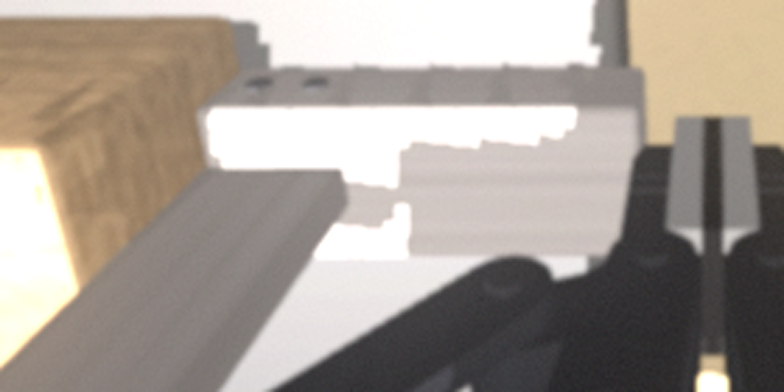

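```bash
for k in 1; do python3 -m inch '{"dp": [[0,-0.5,0],[0,-0.5,0]], "roll": [0,0], "hand": [0,0]}';  python3 -m inch '{"dp": [[0,-0.4,0],[0,-0.4,0],[0,-0.4,0]], "roll": [0,0,0], "hand": [0,0,0]}'; done | grep -E "pos|force"
```

```text
tool_pos: [480.2, 119.2, 30.1]
contact_force: [0.1, 8.8, -0.2]
tool_pos: [480.2, 119.1, 30.1]
contact_force: [-1.0, 11.2, -0.4]
```

Seated: the force rose from 2 N (sliding) to 11 N over a 0.1 mm advance. Now I'll back off, go up and move over the knob.

```bash
python3 -m inch '{"dp": [[0,4,0],[0,12,0],[0,14,0],[0,14,-40],[0,14,-90],[0,14,-150],[0,14,-195],[0,10,-200],[-15,-12,-200],[-30,-34,-200],[-45,-56,-200],[-60,-78,-200],[-75,-102,-200],[-88,-124,-200],[-88,-124,-200],[-88,-124,-200],[-88,-124,-200]], "roll": [0,0,0,0,0,0,0,0,0,0,0,0,0,0,0,0,0], "hand": [0,0,0,0,0,0,0,0,40,40,40,40,40,40,40,40,40]}'; python3 -c "
from h import *
for n in ['wrist','scene']: shot(n,n+'12')
a=cv2.imread('pics/wrist12.png')[80:330,150:410];cv2.imwrite('pics/w12z.png',cv2.resize(a,None,fx=2.3,fy=2.3,interpolation=cv2.INTER_CUBIC))
"
```

```text
time_s: 21.42
tool_pos: [583.9, 7.8, 230.0]
eef_rot: [0.215, -3.134, -0.0]
contact_force: [0.4, -0.5, -0.5]
gripper_width: 40.2
```

View pics/w12z.png

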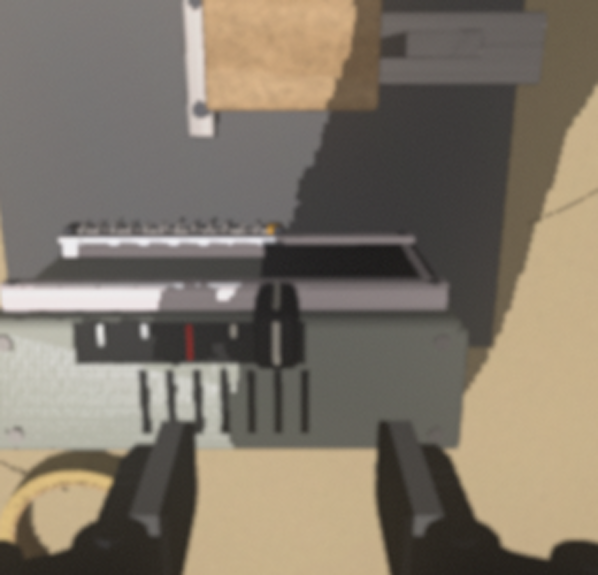

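View pics/scene12.png

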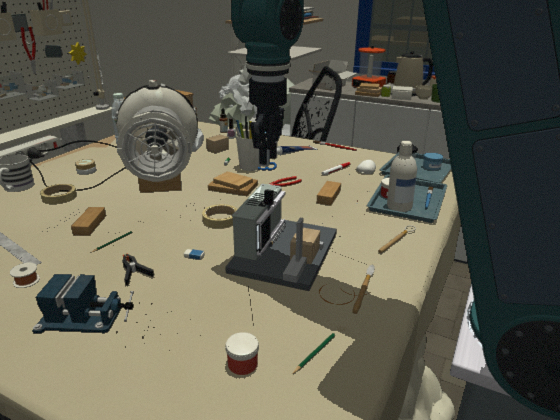

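```bash
python3 -c "
from h import *
a=cv2.imread('pics/wrist12.png')[195:250,225:315].astype(float);a=np.clip(a*2.5,0,255).astype('uint8');cv2.imwrite('pics/w12k.png',cv2.resize(a,None,fx=8,fy=8,interpolation=cv2.INTER_CUBIC))
"
```

```text
(no output)
```

View pics/w12k.png

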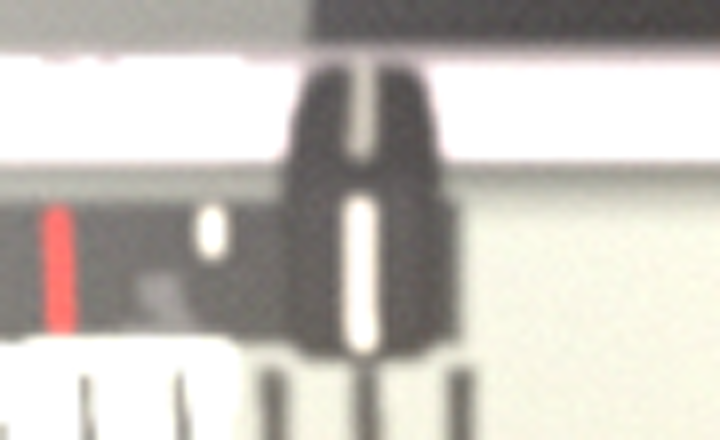

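```bash
python3 -c "
from h import *
d=load('wrist12');s=ctrl.read_state();T=toolT(s)
def q(n,u,v,z):
  p=ray(d,(225+u/8,195+v/8),z); print(n,p.round(1),(np.linalg.inv(T)@np.append(p,1))[:3].round(1))
q('top front',361,180,165);q('top back',361,356,165);q('top left',288,270,165);q('top right',440,270,165)
q('front base',361,65,131); q('red',54,207,128.5);q('red',64,330,128.5)
print('yaw tool y',np.degrees(np.arctan2(-T[0,1],T[1,1])))
z=lambda u,v,h:print((np.linalg.inv(T)@np.append(ray(d,(150+u/2.3,80+v/2.3),h),1))[:3].round(1))
z(3,283,135);z(446,283,135);z(68,236,30);z(414,236,30);z(204,107,72);z(378,107,72)
"
```

```text
top front [575.3   4.8 165. ] [ 9.1 -1.6 65.2]
top back [592.   7. 165.] [-7.7 -1.7 65.2]
top left [ 5.846e+02 -5.000e-01  1.650e+02] [ 0.6 -8.2 65.2]
top right [582.8  12.9 165. ] [ 0.6  5.4 65.2]
front base [575.3   4.4 131. ] [ 9.2 -2.  99.2]
red [595.6 -25.1 128.5] [ -7.  -34.  101.7]
red [609.3 -22.7 128.5] [-20.8 -33.5 101.7]
yaw tool y 7.836933362657358
[ 10.6 -96.2  95.2]
[10.5 56.6 95.2]
[   2.  -104.4  200.2]
[  1.9  63.8 200.2]
[ 65.2 -31.5 158.2]
[ 65.2  38.6 158.2]
```

The knob top (full frame about (270,228)) is at tool (0.3, -1.6). The red mark is at tool y ≈ -33.7, which is 32 mm away as specified, and tape, eraser and pot look untouched. I'll descend on the knob and grip.

```bash
python3 -m inch '{"dp": [[0,-1.6,0],[0,-1.6,25],[0,-1.6,50],[0,-1.6,75],[0,-1.6,88],[0,-1.6,95],[0,-1.6,95],[0,-1.6,95]], "roll": [0,0,0,0,0,0,0,0], "hand": [40,40,40,40,40,40,40,40]}'; python3 -m inch '{"dp": [[0,0,0],[0,0,0],[0,0,0],[0,0,0],[0,0,0],[0,0,0]], "roll": [0,0,0,0,0,0], "hand": [8,8,8,8,8,8]}' 60;python3 -c "
from h import *
shot('wrist','w13')"
```

```text
time_s: 22.52
tool_pos: [585.0, 5.5, 135.8]
eef_rot: [-0.214, 3.133, -0.0]
contact_force: [-0.6, -0.0, 0.3]
gripper_width: 40.1
time_s: 23.28
tool_pos: [585.0, 4.9, 135.7]
eef_rot: [-0.213, 3.133, -0.003]
contact_force: [-1.6, -5.9, 4.4]
gripper_width: 13.3
```

View pics/w13.png

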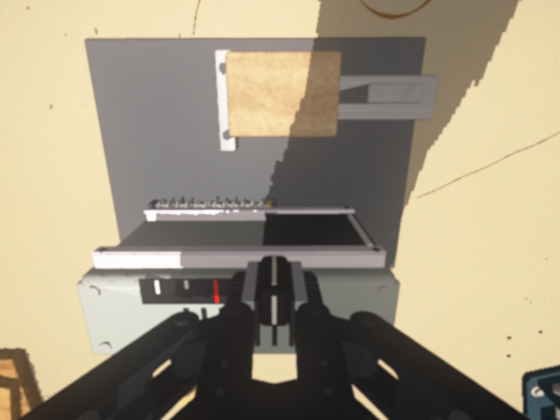

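```bash
python3 -m inch '{"dp": [[0,-3,0],[0,-7,0],[0,-11,0],[0,-15,0],[0,-19,0],[0,-23,0],[0,-27,0],[0,-30,0],[0,-32,0],[0,-32,0],[0,-32,0],[0,-32,0]], "roll": [0,0,0,0,0,0,0,0,0,0,0,0], "hand": [8,8,8,8,8,8,8,8,8,8,8,8]}' 80;python3 -c "
from h import *
s=ctrl.read_state();print(s['tool_pos'])
for n in ['wrist','scene','side']: shot(n,n+'14')
zoom('wrist14',170,180,360,360,3.3,'w14z')"
```

```text
time_s: 24.82
tool_pos: [589.2, -25.1, 135.7]
eef_rot: [-0.215, 3.133, 0.003]
contact_force: [-1.2, 8.0, 5.9]
gripper_width: 12.7
[589.17143294 -25.0796463  135.70710557]
```

View pics/w14z.png

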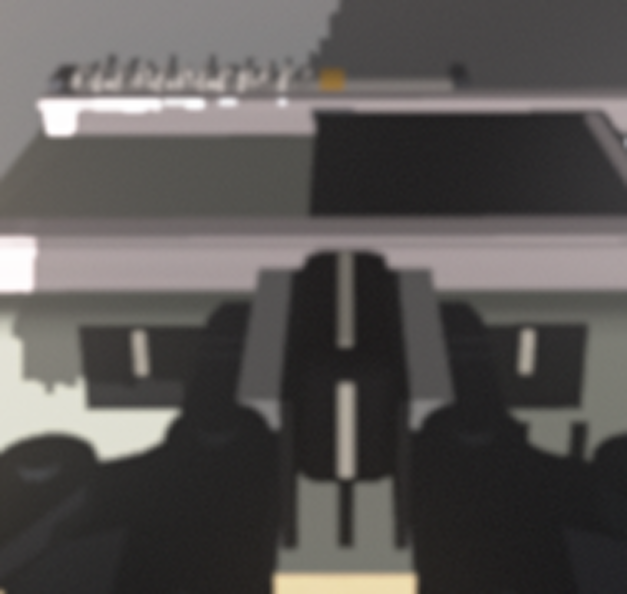

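View pics/wrist14.png

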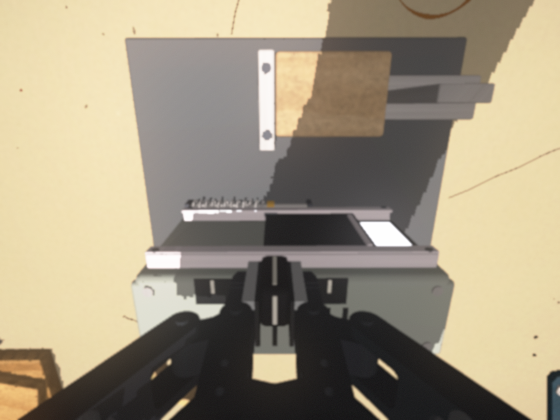

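The knob's line (zoom col 345) sits about 1.8 mm left of the midpoint (332) of the symmetric end marks, and the TCP has travelled 30.3 mm. Both say about 1.7 mm more is needed.

```bash
python3 -m inch '{"dp": [[0,-1,0],[0,-1.8,0],[0,-1.8,0],[0,-1.8,0]], "roll": [0,0,0,0], "hand": [8,8,8,8]}';python3 -c "
from h import *
s=ctrl.read_state();p=s['tool_pos'];print(p,np.dot(p[:2]-[585.0,4.9],[0.136,-0.991]))
for n in ['wrist','scene','side']: shot(n,n+'15')
zoom('wrist15',170,180,360,360,3.3,'w15z')
zoom('scene15',200,120,350,290,3.5,'s15z')
zoom('side15',220,140,350,290,3.5,'d15z')"
```

```text
time_s: 25.48
tool_pos: [589.4, -26.8, 135.7]
eef_rot: [-0.215, 3.133, 0.003]
contact_force: [-1.0, 8.0, 6.3]
gripper_width: 12.9
[589.40692592 -26.83000094 135.70183012] 32.04377285642655
```

View pics/w15z.png

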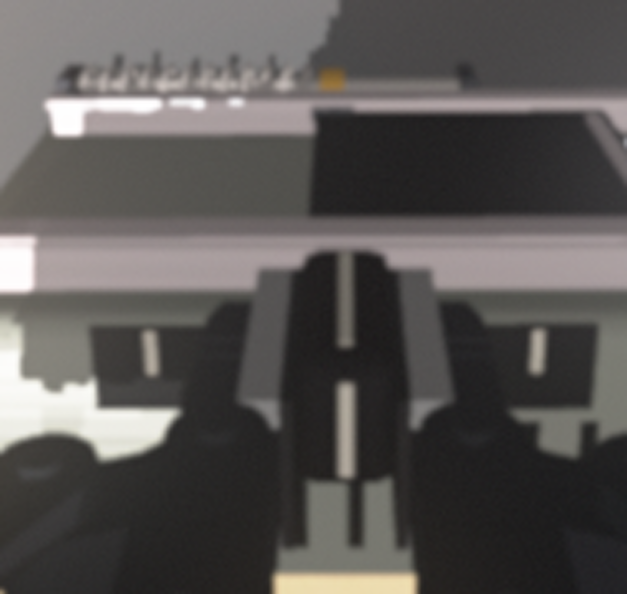

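View pics/s15z.png

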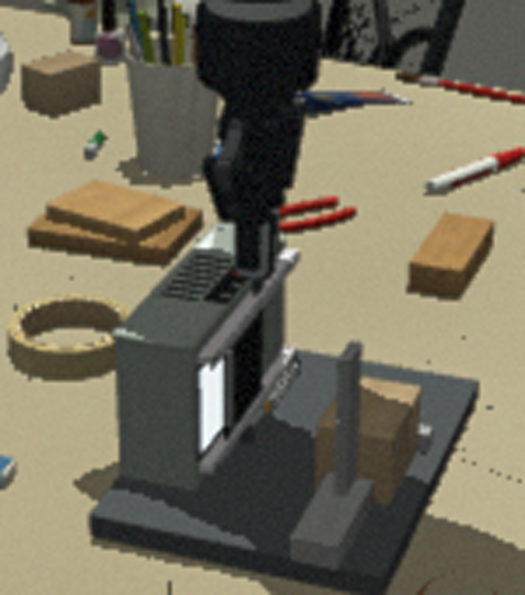

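```bash
python3 -c "
from h import *
a=cv2.imread('pics/wrist15.png')[30:160,240:510];cv2.imwrite('pics/w15b.png',cv2.resize(a,None,fx=2.9,fy=2.9,interpolation=cv2.INTER_CUBIC))
im=load('wrist15')['img']
for r in (82,85,88,112,115): print(r,[int(im[r,c].mean()) for c in range(380,404)])
s=ctrl.read_state();print(s['time_s'],s['contact_force'],s['tool_pos'])
"
```

```text
82 [111, 112, 114, 115, 116, 116, 116, 117, 116, 114, 113, 117, 124, 125, 126, 126, 125, 125, 126, 125, 125, 124, 125, 126]
85 [115, 114, 112, 113, 111, 111, 112, 112, 112, 112, 112, 118, 123, 125, 122, 123, 124, 124, 124, 124, 124, 123, 124, 123]
88 [112, 112, 110, 110, 109, 109, 107, 108, 109, 112, 115, 120, 122, 122, 122, 121, 120, 119, 117, 114, 110, 110, 108, 107]
112 [111, 110, 111, 110, 112, 111, 112, 113, 118, 122, 125, 125, 125, 124, 125, 125, 124, 125, 125, 125, 124, 125, 124, 125]
115 [110, 110, 111, 113, 114, 113, 113, 114, 120, 124, 126, 125, 126, 125, 125, 125, 125, 125, 125, 124, 125, 124, 124, 124]
25.625 [-0.65231464  7.67452661  6.88392755] [589.37320329 -26.82834538 135.72911886]
```

View pics/w15b.png

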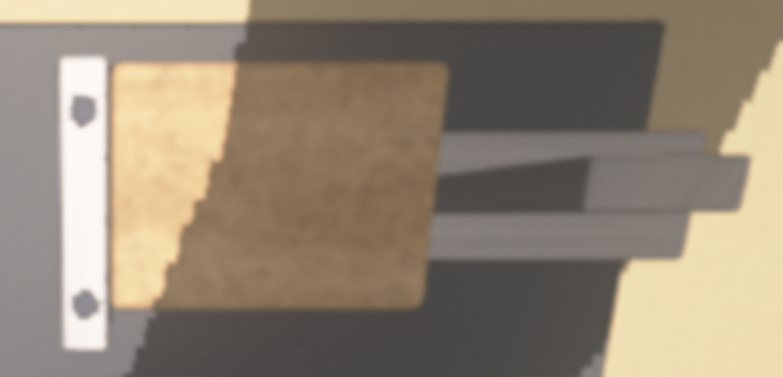

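View pics/d15z.png

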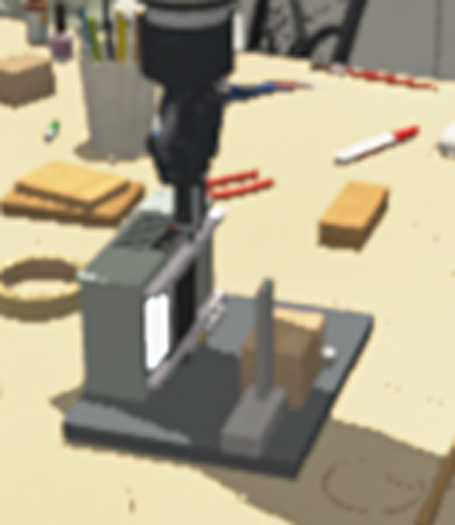

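The block is against the stop and the square is upright, flush and centred. The window is half lit and the hold is steady, so I'm handing in.

```bash
python3 -m inch '{"dp": [[0,0,0],[0,0,0],[0,0,0],[0,0,0]], "roll": [0,0,0,0], "hand": [8,8,8,8]}';python3 -c "
from cell import ctrl
print(ctrl.hand_in())"
```

```text
time_s: 26.12
tool_pos: [589.4, -26.9, 135.7]
eef_rot: [-0.215, 3.133, 0.003]
contact_force: [-0.2, 7.3, 7.1]
gripper_width: 12.7
the job is handed in; nothing more can be done
None
```

I handed the job in at 26.1 s of 56 s, with the square standing against the block and the gripper holding the shutter half open. No verdict comes back, so this rests on my own checks.

- **Square:** I stood it on the plate against the middle of the block's left face while the shutter was shut, and let go. A front view after release showed a possible 0.3–1 mm gap. I then pushed it home with closed fingers on the end of its foot. It slid about 0.6 mm, then the force rose to 11 N with almost no further motion. Last view: upright, centred to about 0.5 mm, no visible gap, block against its stop.
- **Shutter:** I gripped the knob and slid it to half travel, where it is still held against the spring.
    - The tool travelled 32.0 mm.
    - The knob's line is within about 0.2 mm of the midpoint of the two end marks.
    - The window is half lit.
    - The force of about 7–8 N, near the expected 8.6 N, was steady over the last half second.
- **Checks that disagreed:** The wrist camera under-reads sizes by about 1–1.5 %. The scene camera placed the stand about 7–9 mm away from where the wrist camera did. I relied on wrist views and contact forces for the final positions. The fingers hid the red mark itself in the last wrist view, so I judged half travel from the end marks and the tool's travel.
- **Bystanders:** The camera views showed the other items on the table undisturbed.

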